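Fetch the tin from behind the cups

ROBOT

A 6-joint arm with a two-finger parallel gripper is mounted at the origin on the work surface. World frame = base frame: x ahead of the robot, y to its left, z up, the work surface at z = 0. Lengths are in mm, angles in rad, forces in N, time in s.
With the tool pointing down it reaches from about 350 to 975 mm from the base axis. Payload 7.1 kg.
Tool frame: the origin (TCP) lies midway between the tips of the shut fingers; the grasp point (between the pads) lies 19 mm behind it (ctrl.tcp_to_grasp is the distance from the TCP to the grasp point, in mm); z points along the fingers, y is the line along which they close (so a half turn about z gives the same grasp; the last joint's range is limited). The gripper opens to 88 mm and grips with 3 to 60 N. Pads are 20 mm wide; open, the fingers measure 115 mm over their backs; the gripper's body (75 mm by 178 mm) begins 61 mm behind the grasp point.
Start: joints at [-1.225, 0.423, 1.63, -0, 1.089, -0.019], TCP at [222.993, -583.848, 222.675] pointing down, gripper open.
Joint ranges: [-3, 3], [-0.9, 2.11], [0.09, 2.58], [-1.31, 4.45], [0.11, 2.69], [-2.54, 2.54]. Speed limits (rad/s): [2.39, 2.39, 3.01, 3.14, 3.14, 3.14].

INTERFACE

Orientations are given as a rotation vector (axis times angle).
In Python, from workcell import get_obs, cams, ticket, boxes_of, ctrl gives the robot as it stands.
- The arm moves only by the shell command python3 -m creep 'ROWS' [OPENING]. ROWS is JSON, one flat list of numbers, 4 for each row, row after row: the shift along the world's x, y, z in m, then the turn about the world's z in rad. In form: [tx, ty, tz, spin, tx, ty, tz, spin, ...]. A call has 1 to 10 rows; each row is the pose to reach, as a shift and turn from the pose commanded when the call began; what a row does not reach only later rows make up. A row lasts 1/12 s, in which the tool goes at most 41.7 mm and 7.16 degrees, less where a joint would pass 70% of its speed; a pose out of reach is approached as far as the arm can. A call with a gripper value outside its range is refused whole. OPENING is the opening, from 0 (shut) to 1 (fully open), set as the call begins (- or left out, the last holds). The fingers move at their own pace and stop on an object; the grip force is fixed at half the most. Time passes only in rows, so rows that repeat a pose let the fingers close. It gives the time, the measured TCP pose, the force, the opening and the grip force at its end, in the units of the state.
- get_obs(): the state, without advancing time (a new reading comes with each control period).
- cams.get_image(name): name is "scene" or "top" or "wrist"; returns (picture, depth): 480x640x3 uint8, red, green, blue; 480x640 float32, mm along the optical axis (not along the pixel's ray), 0 where there is no reading.
- cams.get_calibration(name): a dict with "mtx" (3x3 intrinsics, pixels), "R" (3x3) and "t" (3): a world point X has camera coordinates R X + t; the wrist camera has in their place "mount" (4x4, takes a point from camera to tool coordinates, whose origin is the TCP and whose axes are the flange's). Camera axes: x right, y down, z forward; pixel columns grow to the right and rows downward; lengths in mm; the calibration is good to about 2 mm. A picture is of the moment at which its call begins: read the wrist's pose just before it. get_calibration takes no time and is no camera call.
- ticket.close_job(): hands the job in; it is judged then, once.
Trained networks look in the newest picture that a camera, given by its name, has taken for a name from the list of things; names that differ only in an ending like _2 or _b are one class to them, and where a whole thing is asked for, a point or a joint stands for the part that bears it (a point fixed in the world has none). Each returns a list of dicts, best first, with "score" (0 to 1); they miss things now and then, are a little off and sometimes report something else, mostly with a low value. They report only what shows in the picture. A call takes as long as a camera call. They do not tell look-alikes from the thing itself.
- boxes_of(camera, target): "centre" ([column, row] in pixels, amid what is visible of it).
The state is a dict: "t": time; "qpos": joint angles; "qvel": joint speeds; "joint_torque": joint torques, N m; "ee_pos": TCP position; "orientation": TCP orientation; "ft_force": force on the tool from outside, world axes, zero at the start; "moment": the same for the moment, N m; "width": finger opening in mm; "grasp_force": force on a finger pad.
Only numpy, scipy, OpenCV 4.12 (cv2) and the standard library are available. Lean on these libraries where they do the work, as an engineer would, in place of code of your own. Each camera call takes 0.05 s, during which the arm holds its last target. There are 200 camera calls.

TASK

The slim tin has slipped down into the slot at the back of the wooden cup stand, behind the two cups and the sugar pot: first move both cups and the sugar pot onto the free part of the metal tray, then pull the tin out by its top edge and stand it upright in the middle of the round trivet. Only then put the cups and the pot back upright, each in the middle of the same cork spot it came from. Do not tip any of them over, and leave the glass jar on the tray and the cezve where they stand.

Things in the scene. Friction and masses are not known exactly. Their poses are not given: they have to be found in the camera images.
- tall_cup: Tall slim white porcelain cup with a thin gold rim, no handle, open at the top: 50 mm outside diameter (straight from 12 mm above its foot), 78 mm high, wall 4 mm, about 0.14 kg. Origin: centre of its underside, z up. Starts on one of the stand's three cork spots.
- low_cup: Low wide white porcelain cup with a thin gold rim, no handle, open at the top: 66 mm outside diameter (straight from 14 mm above its foot), 50 mm high, wall 4 mm, about 0.13 kg. Origin: centre of its underside, z up. Starts on one of the stand's cork spots.
- sugar_pot: Closed white ceramic sugar pot: round body of 68 mm diameter, 56 mm high, a sloping lid (fixed on) up to 64 mm, and on it an upright round knob of 20 mm diameter, from 64 to 88 mm height, to lift it by; about 0.30 kg. Origin: centre of its underside, z up. Starts on one of the stand's cork spots.
- tin: Slim closed steel box 22 mm thick (its x), 70 mm wide (its y), 68 mm high, about 0.12 kg. Stands upright in the stand's slot, width along the slot, at any place up to 70 mm from the slot's middle; its top 28 mm stand out above the slot's walls, so it is gripped there, across its thickness. Origin: centre of its underside, z up.
- stand: Wooden cup stand, fixed: board 150 (x) by 300 (y) by 8 mm thick. Origin: centre of its underside, z up, -x its front. Cork spots, flush, 80 mm diameter, centred at x=-20, y=-100, 0, +100 mm; cups and pot stand centred on them in any order. Behind them a slot along y, 26 mm wide, centred at x=+45 mm, floor at z=8 mm, walls 5 mm thick, tops at z=48 mm.
- tray: Square aluminium tray, fixed: inside 214 by 214 mm, floor 5 mm above the table, lip 6 mm thick with its top 10 mm above the table. Origin: centre of its underside, z up, axes along its sides. The glass jar takes up the corner at +x +y (about 50 mm from the middle each way); the other three quarters are free.
- trivet: Round dark silicone trivet lying on the table, fixed: 100 mm diameter, 6 mm thick, with raised rings of no account. Origin: centre of its underside, z up.
- jar: Empty open glass jar, 64 mm diameter, 80 mm high, standing loose in one corner of the tray; to be left alone. Origin: centre of its underside, z up.
- cezve: Steel cezve (coffee pot), to be left alone: body 74 mm diameter and 72 mm high, with one long straight handle along its +x that reaches 170 mm out from the middle and rises to 92 mm; stands loose on the table beyond the trivet. Origin: centre of the body's underside, z up.
Mind the look-alikes: they are no part of the job. There is more than one size of the trivet; the job needs the smallest. Leave any orange look-alike of the tin alone.

How it is judged (in metres and radians):
On the way, in this order (a step that is already met when the one before it is completed fails the run):
1. both cups and the sugar pot stand upright on the tray (z of tall_cup in the frame of tray between 0 and 0.009 m and angle between each of tall_cup, low_cup, sugar_pot's own z axis and vertical below 0.12 rad and x of tall_cup in the frame of tray between -0.088 and 0.088 m and y of tall_cup in the frame of tray between -0.088 and 0.088 m and z of low_cup in the frame of tray between 0 and 0.009 m and x of low_cup in the frame of tray between -0.088 and 0.088 m and y of low_cup in the frame of tray between -0.088 and 0.088 m and z of sugar_pot in the frame of tray between 0 and 0.009 m and x of sugar_pot in the frame of tray between -0.088 and 0.088 m and y of sugar_pot in the frame of tray between -0.088 and 0.088 m), for 0.2 s.
2. the tin stands released in the middle of the trivet while both cups and the pot still stand on the tray (all of step 1 and horizontal distance between tin and trivet below 0.015 m and z of tin in the frame of trivet below 0.011 m and angle between tin's own z axis and vertical below 0.12 rad and contact force between the fingers and tin below 0.1 N and linear speed of tin below 0.02 m/s), for 0.2 s.
At the end, for the whole second after the job is handed in: Each cup and the sugar pot stand upright and at rest within 15 mm of where they stood at the start; the tin stands upright, released and at rest on the trivet, within 15 mm of its centre (horizontal distance between tin and trivet below 0.015 m and z of tin in the frame of trivet below 0.011 m and angle between each of tin, tall_cup, low_cup, sugar_pot's own z axis and vertical below 0.12 rad and contact force between the fingers and tin below 0.1 N and linear speed of each of tin, tall_cup, low_cup, sugar_pot below 0.02 m/s and distance of each of tall_cup, low_cup, sugar_pot from where it was at the start of the episode below 0.015 m); the robot touches nothing.
It fails at once if the glass jar is shifted by more than 20 mm or the cezve by more than 20 mm (distance of any of jar, cezve from where it was at the start of the episode above 0.02 m).
It fails at once if a cup, the sugar pot or the tin is tipped over (angle between any of tall_cup, low_cup, sugar_pot, tin's own z axis and vertical above 0.8 rad).
It also fails if it takes over 150 s, if anything falls off the work surface, if the arm or the gripper's body presses on something with over 40 N, if the wrist force passes 120 N, or if a joint passes its speed limit or range.

## Working session

There is one attempt and no reset: what is moved stays moved. The work goes in short steps, Python scripts to look and compute and a shell command to move; the robot and the scene stay as the last step left them, time stands still between calls to the robot, and variables do not carry over. Pictures are saved under pics/ and viewed, at most 14 in all, crops included, and the job is handed in when it is done.

```bash
mkdir -p pics && ls && cat > h.py <<'E'
from workcell import get_obs, cams, ticket, boxes_of, ctrl
import numpy as np, cv2
from scipy.spatial.transform import Rotation as Ro
def cal(name):
    c=cams.get_calibration(name); K=np.array(c["mtx"])
    if "R" in c: R=np.array(c["R"]);t=np.array(c["t"]).ravel(); return K,R.T,-R.T@t
    o=get_obs(); T=np.eye(4);T[:3,:3]=Ro.from_rotvec(o["orientation"]).as_matrix();T[:3,3]=o["ee_pos"]
    M=T@np.array(c["mount"]); return K,M[:3,:3],M[:3,3]
def shot(name):
    C=cal(name); im,d=cams.get_image(name); return im,d,C
def cloud(d,C):
    K,R,p=C; v,u=np.mgrid[0:480,0:640]
    P=np.stack([(u-K[0,2])/K[0,0]*d,(v-K[1,2])/K[1,1]*d,d],-1)@R.T+p
    P[d<=0]=np.nan; return P
def onz(u,v,z,C):
    K,R,p=C; r=R@np.array([(u-K[0,2])/K[0,0],(v-K[1,2])/K[1,1],1]); return p+r*(z-p[2])/r[2]
def save(n,im): cv2.imwrite("pics/"+n,im[...,::-1])
E
python3 - <<'E'
from h import *
for n in ("top","scene"):
    im,d,C=shot(n); save(n+"1.png",im); P=cloud(d,C); np.save(n+"1.npy",P)
    print(n,C[2].round())
    for t in "tall_cup low_cup sugar_pot tin stand tray trivet jar cezve".split():
        for b in boxes_of(n,t)[:4]:
            u,v=np.round(b["centre"]).astype(int); print(t,round(b["score"],2),u,v,P[v,u].round())
o=get_obs();print(o["t"],o["ee_pos"],o["orientation"],o["width"])
E
```

```text
pics
top [ 437.  -27. 1286.]
tall_cup 0.56 432 264 [ 488. -271.   16.]
low_cup 0.75 387 271 [ 470. -170.   13.]
sugar_pot 0.84 478 257 [ 502. -357.   83.]
tin 0.74 458 167 [ 701. -318.   65.]
tin 0.58 446 231 [ 558. -290.   75.]
tin 0.41 389 270 [ 473. -174.   14.]
stand 0.79 421 247 [ 527. -247.    8.]
tray 0.31 158 203 [619. 361.   7.]
trivet 0.78 326 252 [512. -30.   2.]
trivet 0.76 395 156 [ 736. -185.   11.]
trivet 0.67 244 335 [319. 154.   5.]
jar 0.85 157 205 [614. 363.  10.]
cezve 0.61 321 170 [703. -15.   2.]
cezve 0.52 159 206 [611. 357.  12.]
scene [1209. -487.  670.]
low_cup 0.94 251 253 [ 449. -161.   21.]
low_cup 0.43 168 295 [ 532. -371.   65.]
tin 0.93 211 289 [ 570. -300.   75.]
tin 0.73 237 353 [ 717. -318.   54.]
stand 0.67 223 300 [ 574. -282.   40.]
tray 0.62 429 220 [553. 295.   6.]
tray 0.25 167 294 [ 529. -372.   66.]
trivet 0.71 312 342 [ 733. -179.    9.]
trivet 0.63 333 195 [324. 151.   9.]
jar 0.96 463 207 [626. 321.  76.]
cezve 0.86 373 285 [707. -18.  52.]
cezve 0.4 164 290 [ 519. -373.   70.]
1.0 [ 222.99562447 -583.83928054  222.68262187] [-3.08947603e+00 -5.69852223e-01 -1.70541290e-05] 88.14339127158571
```

View pics/top1.png

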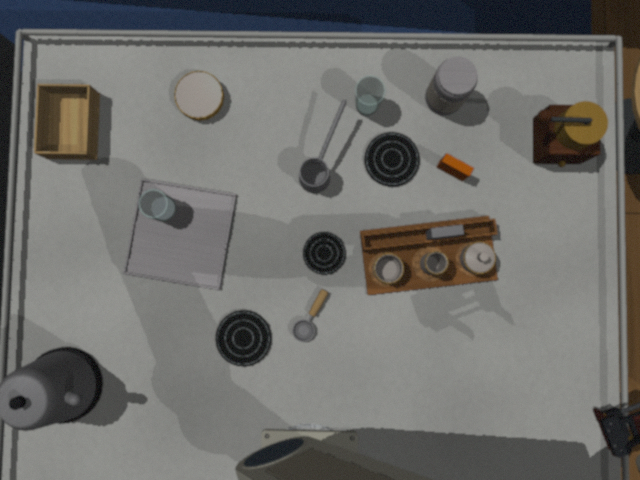

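View pics/scene1.png

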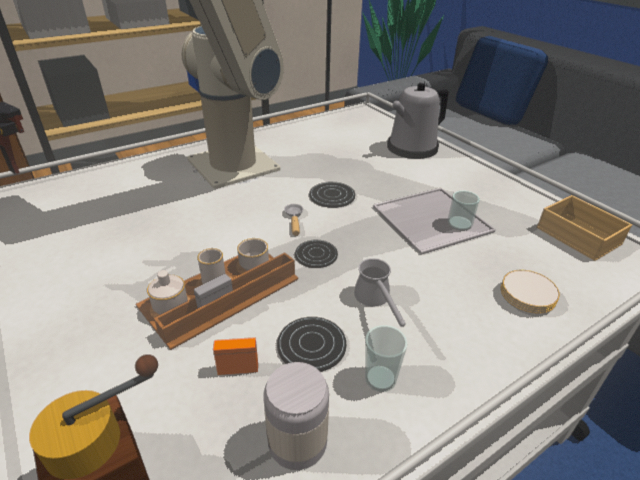

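The top view shows the tray at the left (about 182,235) with the jar in it at (157,205), and the smallest trivet at (324,252). On the stand at (428,255) are the low cup (388,268), tall cup (434,262) and pot (480,258), with the grey tin in the slot at (446,231). The orange look-alike is at (457,167).

```bash
python3 - <<'E'
from h import *
C=cal("top"); im=cv2.imread("pics/top1.png"); P=np.load("top1.npy"); S=np.load("scene1.npy")
hsv=cv2.cvtColor(im,cv2.COLOR_BGR2HSV)
def circ(Q):
    A=np.c_[2*Q,np.ones(len(Q))]; s=np.linalg.lstsq(A,(Q**2).sum(1),rcond=None)[0]; return s[:2].round(1),round(np.sqrt(s[2]+s[0]**2+s[1]**2),1)
# stand: slot wall tops z~48 & board
allp=np.r_[P.reshape(-1,3),S.reshape(-1,3)]; allp=allp[~np.isnan(allp[:,0])]
def near(A,x,y,r,z0,z1): return A[(np.hypot(A[:,0]-x,A[:,1]-y)<r)&(A[:,2]>z0)&(A[:,2]<z1)]
for nm,A in (("top",P.reshape(-1,3)),("scene",S.reshape(-1,3))):
  for n,x,y,z0,z1,r in (("low",477,-170,50,66,45),("tall",491,-270,78,94,40),("knob",498,-368,85,105,25),("pot",498,-368,20,62,50)):
    Q=near(A,x,y,r,z0,z1)
    if len(Q)>8:print(nm,n,len(Q),circ(Q[:,:2]),Q.mean(0).round(1),np.median(Q[:,2]).round(1),cv2.minEnclosingCircle(Q[:,:2].astype(np.float32)))
  m=(abs(A[:,0]-560)<50)&(abs(A[:,1]+250)<190)
  w=A[m&(A[:,2]>42)&(A[:,2]<54)]; print(nm,"walls",len(w),cv2.minAreaRect(w[:,:2].astype(np.float32)))
  t=A[m&(A[:,2]>70)&(A[:,2]<82)&(A[:,0]>530)]; print(nm,"tin",len(t),cv2.minAreaRect(t[:,:2].astype(np.float32)),t.mean(0))
# wood colour
m=((hsv[...,1]>90)&(hsv[...,0]<25)).astype(np.uint8); m[:,:350]=0;m[:,510:]=0;m[:200]=0;m[305:]=0
v,u=np.nonzero(m); 
p=P[v,u]; b=p[(p[:,2]<14)]; print("wood low",cv2.minAreaRect(b[:,:2].astype(np.float32)))
# trivet
g=(cv2.cvtColor(im,cv2.COLOR_BGR2GRAY)<75).astype(np.uint8); k=np.zeros_like(g);k[225:280,295:355]=1
cs=max(cv2.findContours(g*k,0,2)[0],key=cv2.contourArea)
(e,r)=cv2.minEnclosingCircle(cs);print("trivet",e,r,onz(*e,6,C),cv2.fitEllipse(cs))
# tray edges: print grad view
e=cv2.fitEllipse(cs);print(onz(*e[0],6,C))
c=cv2.resize(im[165:305,110:250],None,fx=4,fy=4,interpolation=cv2.INTER_CUBIC); cv2.imwrite("pics/tray1.png",c)
E
```

```text
top low 181 (array([ 477.1, -168.1]), np.float64(31.0)) [ 477.8 -169.8   57.3] 57.2 ((477.18023681640625, -168.3597869873047), 33.2925910949707)
top tall 164 (array([ 490.5, -267. ]), np.float64(23.0)) [ 491.  -268.2   85.2] 85.5 ((490.68621826171875, -267.3858642578125), 25.39866828918457)
top knob 77 (array([ 503.9, -365.6]), np.float64(7.2)) [ 504.  -365.3   95. ] 95.3 ((503.7678527832031, -366.572509765625), 10.201790809631348)
top pot 206 (array([ 504.1, -366.2]), np.float64(33.0)) [ 500.7 -350.7   48.9] 54.4 ((504.0890808105469, -366.7771911621094), 35.473289489746094)
top walls 717 ((537.1546020507812, -261.7099914550781), (72.63221740722656, 301.0456237792969), 7.737000465393066)
top tin 330 ((559.499755859375, -292.25933837890625), (22.139127731323242, 70.89224243164062), 7.732559680938721) [ 559.31379813 -292.03437374   75.44199753]
scene low 296 (array([ 476.6, -169. ]), np.float64(31.0)) [ 476.1 -168.6   56.3] 57.0 ((475.74884033203125, -168.95895385742188), 35.168460845947266)
scene tall 257 (array([ 490.3, -267.8]), np.float64(23.0)) [ 490.2 -267.8   84.4] 85.3 ((490.06
[... 279 characters left out ...]
3] 45.8 ((502.4543151855469, -367.31195068359375), 35.94746017456055)
scene walls 1428 ((534.3828735351562, -261.10565185546875), (82.1622543334961, 300.2907409667969), 7.0100321769714355)
scene tin 374 ((558.0017700195312, -292.742431640625), (25.363792419433594, 70.94145965576172), 6.600123405456543) [ 561.09394869 -294.61317927   76.00809093]
wood low ((510.0833435058594, -270.40106201171875), (147.9558563232422, 310.2948913574219), 7.667087078094482)
trivet (324.21429443359375, 252.7857208251953) 21.69486427307129 [509.89084211 -25.96930534   6.        ] ((324.01556396484375, 252.92510986328125), (41.65087890625, 42.4697265625), 135.0706024169922)
[509.56201873 -25.51830009   6.        ]
```

View pics/tray1.png

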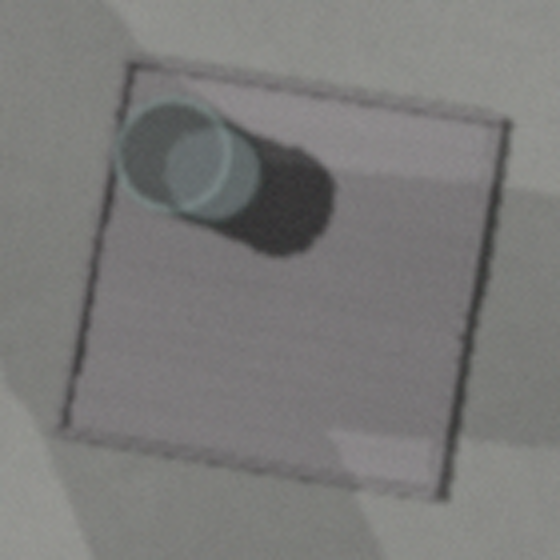

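The crop shows the tray's lip corners at about (132,65), (508,122), (443,496) and (64,430) in 4x pixels, with the jar's base near (212,175).

```bash
python3 - <<'E'
from h import *
C=cal("top")
q=np.array([onz(110+u/4,165+v/4,10,C) for u,v in ((132,65),(508,122),(443,496),(64,430))])[:,:2]
print(q.round(),np.linalg.norm(q-np.roll(q,1,0),axis=1)); c=q.mean(0)
x=((q[0]+q[1])-(q[2]+q[3])); a=np.arctan2(x[1],x[0]); y=((q[0]+q[3])-(q[1]+q[2])); a2=np.arctan2(-y[0],y[1]);print(c,a,a2)
R=np.array([[np.cos(a),-np.sin(a)],[np.sin(a),np.cos(a)]])
j=onz(110+212/4,165+175/4,5,C)[:2];print("jar",R.T@(j-c))
for t in ((-54,-54),(-54,54),(54,-54)): print(t,(c+R@t).round())
E
python3 -m creep '[0.03,0.02,-0.005,-0.03,0.07,0.055,-0.02,-0.06,0.11,0.085,-0.03,-0.1,0.15,0.115,-0.04,-0.13,0.19,0.145,-0.05,-0.16,0.22,0.17,-0.06,-0.2,0.25,0.195,-0.07,-0.231,0.281,0.218,-0.073,-0.231,0.281,0.218,-0.073,-0.231,0.281,0.218,-0.073,-0.231]' 0.5
```

```text
[[669. 397.]
 [639. 178.]
 [423. 209.]
 [456. 429.]] [214.49410139 221.46956306 218.43796242 221.91319074]
[546.51340919 303.23424349] -0.1452952425336681 -0.14390651541844285
jar [51.84331288 54.75059911]
(-54, -54) [485. 258.]
(-54, 54) [501. 364.]
(54, -54) [592. 242.]
t: 1.83
ee_pos: [508.0, -361.8, 148.6]
orientation: [-3.133, -0.217, -0.001]
ft_force: [-0.3, 0.1, 0.3]
width: 43.8
grasp_force: 0.0
```

```bash
python3 -m creep '[0,0,0,0,0,0,0,0,0,0,0,0]' && python3 - <<'E'
from h import *
o=get_obs();print(o["ee_pos"],o["qvel"].round(3) if hasattr(o["qvel"],"round") else o["qvel"])
im,d,C=shot("wrist"); save("w1.png",im); P=cloud(d,C).reshape(-1,3)
for z0,z1,x,y,r in ((90,100,504,-366,30),(80,92,491,-267,35)):
  Q=P[(P[:,2]>z0)&(P[:,2]<z1)&(np.hypot(P[:,0]-x,P[:,1]-y)<r)]
  if len(Q): print(len(Q),cv2.minEnclosingCircle(Q[:,:2].astype(np.float32)),np.median(Q[:,2]))
E
```

```text
t: 2.08
ee_pos: [503.1, -366.8, 149.9]
orientation: [3.134, 0.208, -0.0]
ft_force: [-0.5, -0.6, -0.4]
width: 44.1
grasp_force: 0.0
[ 503.12062409 -366.78298362  149.94000952] [-0.011 -0.005  0.001  0.002 -0.     0.002]
848 ((502.91741943359375, -366.802490234375), 9.939165115356445) 95.41966666869942
2104 ((489.6919860839844, -267.7601623535156), 25.735029220581055) 85.66928870341532
```

View pics/w1.png

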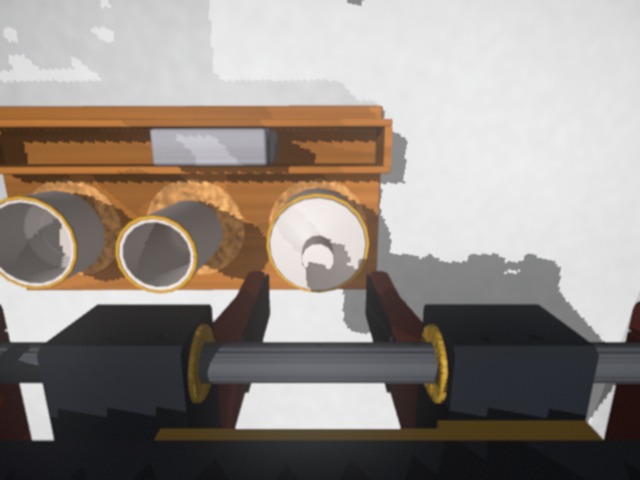

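The wrist view shows the pot's knob at (318,257), midway between the fingers; the measured centres agree with the other cameras to about 1 mm. Now I descend, grip and lift.

```bash
python3 -m creep '[0,0,-0.02,0,0,0,-0.045,0,0,0,-0.06,0,0,0,-0.07,0,0,0,-0.0737,0,0,0,-0.0737,0,0,0,-0.0737,0]' && python3 -m creep '[0,0,0,0,0,0,0,0,0,0,0,0,0,0,0,0,0,0,0,0,0,0,0,0]' 0 && python3 -m creep '[0,0,0.01,0,0,0,0.03,0,0,0,0.05,0,0,0,0.07,0,0,0,0.09,0,0,0,0.09,0,0,0,0.09,0]'
```

```text
t: 2.72
ee_pos: [504.1, -366.6, 76.7]
orientation: [3.134, 0.209, 0.001]
ft_force: [-0.5, 1.1, -0.4]
width: 43.9
grasp_force: 0.0
t: 3.22
ee_pos: [504.4, -366.2, 76.5]
orientation: [3.134, 0.21, 0.001]
ft_force: [0.4, -0.8, 2.4]
width: 19.1
grasp_force: 30.0
t: 3.8
ee_pos: [504.3, -366.0, 166.8]
orientation: [3.133, 0.21, 0.002]
ft_force: [-0.3, -0.3, -3.5]
width: 19.0
grasp_force: 30.0
```

```bash
python3 -m creep '[0,0.015,0,0,0,0.04,0,0,0,0.075,0,0,0,0.11,0,0,0,0.145,0,0,0,0.18,0,0,0,0.215,0,0,0,0.25,0,0,0,0.285,0,0,0,0.32,0,0]' && python3 -m creep '[0,0.035,0,0,0,0.07,0,0,0,0.105,0,0,0,0.14,0,0,0,0.175,0,0,0,0.21,0,0,0,0.245,0,0,0,0.28,0,0,0,0.315,0,0,0,0.345,0,0]' && python3 -m creep '[-0.002,0.03,0,0,-0.003,0.05,0,0,-0.003,0.06,0,0,-0.003,0.065,0,0,-0.003,0.065,0,0,-0.003,0.065,0,0,-0.003,0.065,0,0,-0.003,0.065,0,0]'
```

```text
t: 4.63
ee_pos: [501.9, -43.4, 164.4]
orientation: [-3.134, -0.21, 0.005]
ft_force: [0.9, 0.9, -2.4]
width: 19.0
grasp_force: 30.0
t: 5.47
ee_pos: [501.8, 301.2, 164.1]
orientation: [3.133, 0.211, -0.005]
ft_force: [1.0, 0.7, -2.5]
width: 19.5
grasp_force: 30.0
t: 6.13
ee_pos: [501.1, 362.9, 165.9]
orientation: [3.134, 0.208, -0.001]
ft_force: [-0.2, -0.3, -2.8]
width: 19.0
grasp_force: 30.0
```

```bash
python3 -m creep '[0,0,-0.02,0,0,0,-0.045,0,0,0,-0.07,0,0,0,-0.082,0,0,0,-0.088,0,0,0,-0.0915,0,0,0,-0.0925,0,0,0,-0.0925,0,0,0,-0.0925,0]' && python3 -m creep '[0,0,0,0,0,0,0,0,0,0,0,0,0,0,0,0]' 0.5 && python3 -m creep '[0,0,0.01,0,0,0,0.035,0,0,0,0.065,0,0,0,0.095,0,0,0,0.095,0,0,0,0.095,0,0,0,0.095,0]' && python3 - <<'E'
from h import *
im,d,C=shot("wrist"); save("w2.png",im); P=cloud(d,C).reshape(-1,3)
Q=P[(P[:,2]>85)&(P[:,2]<98)&(np.hypot(P[:,0]-501,P[:,1]-364)<30)]
print(len(Q),cv2.minEnclosingCircle(Q[:,:2].astype(np.float32)),np.median(Q[:,2]))
E
```

```text
t: 6.88
ee_pos: [501.7, 364.6, 74.6]
orientation: [-3.134, -0.21, -0.003]
ft_force: [-0.7, 1.3, -2.5]
width: 19.0
grasp_force: 30.0
t: 7.22
ee_pos: [501.3, 364.4, 74.1]
orientation: [-3.134, -0.21, -0.002]
ft_force: [-0.2, -0.8, -0.2]
width: 42.0
grasp_force: 0.0
t: 7.8
ee_pos: [500.7, 364.0, 168.6]
orientation: [-3.135, -0.21, -0.0]
ft_force: [0.4, 0.2, -0.5]
width: 43.8
grasp_force: 0.0
725 ((500.4348449707031, 364.0965881347656), 9.895929336547852) 92.38319741770448
```

View pics/w2.png

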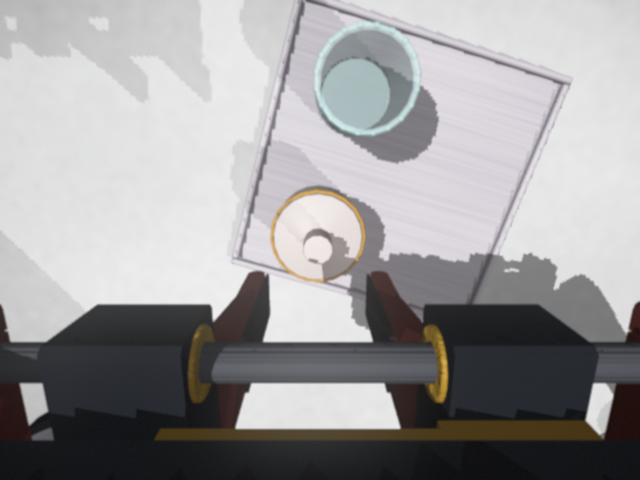

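The pot stands upright in the near-left tray corner (knob at 317,245), clear of the jar at (365,80). Next is the tall cup.

```bash
python3 -m creep '[0,-0.02,0,0,0,-0.055,0,0,0,-0.095,0,0,0,-0.135,0,0,0,-0.175,0,0,0,-0.215,0,0,0,-0.255,0,0,0,-0.295,0,0,0,-0.335,0,0,0,-0.375,0,0]' 0.78 && python3 -m creep '[-0.002,-0.04,0,0,-0.004,-0.08,0,0,-0.006,-0.12,0,0,-0.008,-0.16,0,0,-0.01,-0.2,-0.005,0,-0.011,-0.23,-0.01,0,-0.011,-0.25,-0.018,0,-0.011,-0.257,-0.018,0,-0.011,-0.257,-0.018,0,-0.011,-0.257,-0.018,0]' && python3 -m creep '[0,0,0,0,0,0,0,0,0,0,0,0]' && python3 - <<'E'
from h import *
im,d,C=shot("wrist"); P=cloud(d,C).reshape(-1,3)
Q=P[(P[:,2]>82)&(P[:,2]<90)&(np.hypot(P[:,0]-490,P[:,1]+268)<35)]
print(get_obs()["ee_pos"],len(Q),cv2.minEnclosingCircle(Q[:,:2].astype(np.float32)),np.median(Q[:,2]))
E
```

```text
t: 8.68
ee_pos: [499.6, -12.6, 167.2]
orientation: [-3.134, -0.21, 0.004]
ft_force: [0.3, 1.0, 0.5]
width: 69.0
grasp_force: 0.0
t: 9.52
ee_pos: [489.4, -267.1, 149.7]
orientation: [-3.133, -0.209, 0.003]
ft_force: [-1.1, 0.3, -0.3]
width: 68.5
grasp_force: 0.0
t: 9.77
ee_pos: [490.3, -266.7, 150.8]
orientation: [3.134, 0.213, 0.0]
ft_force: [-0.4, -1.2, -0.2]
width: 68.6
grasp_force: 0.0
[ 490.26572842 -266.88113288  150.79385667] 1756 ((489.186767578125, -268.0643005371094), 25.77159309387207) 85.80303739693512
```

```bash
python3 -m creep '[0,0,-0.02,0,0,0,-0.05,0,0,0,-0.08,0,0,0,-0.095,0,0,0,-0.104,0,0,0,-0.104,0,0,0,-0.104,0,0,0,-0.104,0]' && python3 -m creep '[0,0,0,0,0,0,0,0,0,0,0,0,0,0,0,0,0,0,0,0]' 0 && python3 -m creep '[0,0,0.01,0,0,0,0.03,0,0,0,0.06,0,0,0,0.09,0,0,0,0.12,0,0,0,0.12,0,0,0,0.12,0]'
```

```text
t: 10.48
ee_pos: [490.9, -268.2, 47.6]
orientation: [3.133, 0.21, 0.003]
ft_force: [0.3, 0.1, -0.8]
width: 68.4
grasp_force: 0.0
t: 10.9
ee_pos: [490.4, -268.1, 47.2]
orientation: [3.134, 0.21, 0.001]
ft_force: [-0.5, 1.0, 6.6]
width: 48.6
grasp_force: 30.0
t: 11.48
ee_pos: [490.8, -268.4, 168.5]
orientation: [3.132, 0.21, 0.005]
ft_force: [-0.5, -0.3, -1.3]
width: 48.4
grasp_force: 30.0
```

```bash
python3 -m creep '[0.004,0.018,0,0,0.01,0.05,0,0,0.017,0.085,0,0,0.024,0.12,0,0,0.031,0.155,0,0,0.038,0.19,0,0,0.045,0.225,0,0,0.052,0.26,0,0,0.059,0.295,0,0,0.066,0.33,0,0]' && python3 -m creep '[0.007,0.035,0,0,0.014,0.07,0,0,0.021,0.105,0,0,0.028,0.14,0,0,0.033,0.165,0,0,0.036,0.178,0,0,0.036,0.18,0,0,0.036,0.18,0,0,0.036,0.18,0,0,0.036,0.18,0,0]' && python3 -m creep '[0,0,-0.02,0,0,0,-0.05,0,0,0,-0.08,0,0,0,-0.1,0,0,0,-0.112,0,0,0,-0.119,0,0,0,-0.1225,0,0,0,-0.1225,0,0,0,-0.1225,0,0,0,-0.1225,0]'
```

```text
t: 12.32
ee_pos: [554.7, 63.8, 164.7]
orientation: [3.134, 0.21, -0.005]
ft_force: [0.1, -0.6, -1.7]
width: 48.9
grasp_force: 30.0
t: 13.15
ee_pos: [591.5, 240.4, 166.1]
orientation: [3.134, 0.208, -0.002]
ft_force: [-0.2, 0.0, -0.8]
width: 48.7
grasp_force: 30.0
t: 13.98
ee_pos: [592.9, 242.3, 45.2]
orientation: [-3.134, -0.21, -0.003]
ft_force: [-0.1, 0.7, -2.0]
width: 48.5
grasp_force: 30.0
```

```bash
python3 -m creep '[0,0,0,0,0,0,0,0,0,0,0,0,0,0,0,0]' 0.72 && python3 -m creep '[0,0,0.01,0,0,0,0.04,0,0,0,0.08,0,0,0,0.115,0,0,0,0.125,0,0,0,0.125,0]' && python3 -m creep '[-0.006,-0.02,0,0,-0.016,-0.055,0,0,-0.026,-0.09,0,0,-0.036,-0.125,0,0,-0.046,-0.16,0,0,-0.056,-0.195,0,0,-0.066,-0.23,0,0,-0.076,-0.265,0,0,-0.086,-0.3,0,0,-0.096,-0.335,0,0]' 1 && python3 -m creep '[-0.01,-0.035,-0.01,0,-0.017,-0.06,-0.02,0,-0.019,-0.073,-0.03,0,-0.0195,-0.076,-0.04,0,-0.0195,-0.076,-0.04,0,-0.0195,-0.076,-0.04,0,-0.0195,-0.076,-0.04,0,-0.0195,-0.076,-0.04,0]' && python3 - <<'E'
from h import *
im,d,C=shot("wrist"); P=cloud(d,C).reshape(-1,3)
Q=P[(P[:,2]>53)&(P[:,2]<61)&(np.hypot(P[:,0]-477,P[:,1]+169)<40)]
print(get_obs()["ee_pos"],len(Q),cv2.minEnclosingCircle(Q[:,:2].astype(np.float32)),np.median(Q[:,2]))
im,d,C=shot("top"); P=cloud(d,C).reshape(-1,3)
Q=P[(P[:,2]>78)&(P[:,2]<88)&(np.hypot(P[:,0]-592,P[:,1]-242)<40)]
print(len(Q),cv2.minEnclosingCircle(Q[:,:2].astype(np.float32)),np.median(Q[:,2]))
E
```

```text
t: 14.32
ee_pos: [592.2, 242.3, 44.3]
orientation: [-3.134, -0.21, -0.001]
ft_force: [-0.4, -0.2, 0.1]
width: 62.9
grasp_force: 0.0
t: 14.82
ee_pos: [594.2, 243.1, 173.5]
orientation: [-3.132, -0.21, -0.011]
ft_force: [1.1, 0.1, -0.2]
width: 63.3
grasp_force: 0.0
t: 15.65
ee_pos: [494.0, -94.1, 167.5]
orientation: [-3.134, -0.21, 0.004]
ft_force: [1.0, -1.0, -0.7]
width: 87.7
grasp_force: 0.0
t: 16.32
ee_pos: [477.0, -167.9, 129.2]
orientation: [3.134, 0.213, 0.001]
ft_force: [0.2, 0.3, -0.2]
width: 87.8
grasp_force: 0.0
[ 477.03197693 -167.99255588  129.3640785 ] 2307 ((475.86346435546875, -168.72027587890625), 33.45635223388672) 57.67658332277901
140 ((592.9602661132812, 241.5853729248047), 25.59151268005371) 82.84318294772788
```

```bash
python3 -m creep '[0,0,-0.02,0,0,0,-0.05,0,0,0,-0.08,0,0,0,-0.097,0,0,0,-0.105,0,0,0,-0.105,0,0,0,-0.105,0,0,0,-0.105,0]' && python3 -m creep '[0,0,0,0,0,0,0,0,0,0,0,0,0,0,0,0,0,0,0,0]' 0 && python3 -m creep '[0,0,0.01,0,0,0,0.03,0,0,0,0.06,0,0,0,0.09,0,0,0,0.12,0,0,0,0.14,0,0,0,0.14,0,0,0,0.14,0]'
```

```text
t: 17.08
ee_pos: [477.5, -169.0, 25.1]
orientation: [3.134, 0.21, 0.003]
ft_force: [0.5, -0.0, -0.8]
width: 87.9
grasp_force: 0.0
t: 17.5
ee_pos: [476.9, -169.0, 24.6]
orientation: [3.134, 0.21, 0.002]
ft_force: [-1.3, 1.0, 6.3]
width: 66.8
grasp_force: 30.0
t: 18.17
ee_pos: [476.9, -169.0, 165.1]
orientation: [3.133, 0.21, 0.004]
ft_force: [0.5, 0.1, -2.4]
width: 66.6
grasp_force: 30.0
```

```bash
python3 -m creep '[0,0.018,0,0,0.001,0.05,0,0,0.002,0.085,0,0,0.003,0.12,0,0,0.004,0.155,0,0,0.005,0.19,0,0,0.006,0.225,0,0,0.007,0.26,0,0,0.008,0.295,0,0,0.0085,0.33,0,0]' && python3 -m creep '[0,0.035,0,0,0,0.065,0,0,0,0.085,0,0,0,0.094,0,0,0,0.097,0,0,0,0.097,0,0,0,0.097,0,0,0,0.097,0,0,0,0.097,0,0]' && python3 -m creep '[0,0,-0.02,0,0,0,-0.05,0,0,0,-0.08,0,0,0,-0.11,0,0,0,-0.13,0,0,0,-0.138,0,0,0,-0.142,0,0,0,-0.1427,0,0,0,-0.1427,0,0,0,-0.1427,0]' && python3 -m creep '[0,0,0,0,0,0,0,0,0,0,0,0,0,0,0,0]' 0.98 && python3 -m creep '[0,0,0.01,0,0,0,0.04,0,0,0,0.08,0,0,0,0.115,0,0,0,0.14,0,0,0,0.14,0]'
```

```text
t: 19.0
ee_pos: [483.4, 162.5, 162.1]
orientation: [3.134, 0.21, -0.005]
ft_force: [0.3, -0.3, -1.7]
width: 67.0
grasp_force: 30.0
t: 19.75
ee_pos: [485.0, 256.9, 163.9]
orientation: [3.134, 0.208, -0.001]
ft_force: [-0.4, -0.1, -1.5]
width: 66.8
grasp_force: 30.0
t: 20.58
ee_pos: [486.0, 258.4, 22.4]
orientation: [-3.134, -0.209, -0.003]
ft_force: [0.2, 0.8, -2.2]
width: 66.4
grasp_force: 30.0
t: 20.92
ee_pos: [485.3, 258.3, 21.7]
orientation: [-3.134, -0.21, -0.001]
ft_force: [0.8, 0.7, 0.3]
width: 85.4
grasp_force: 0.0
t: 21.42
ee_pos: [488.0, 259.8, 167.5]
orientation: [-3.131, -0.21, -0.014]
ft_force: [1.8, 1.4, -0.2]
width: 85.6
grasp_force: 0.0
```

```bash
python3 -c "
from h import *; print(get_obs()['qpos'])" && python3 -m creep '[0.003,-0.02,0,0.12,0.008,-0.055,0,0.24,0.013,-0.095,0,0.36,0.018,-0.135,0,0.48,0.023,-0.17,0,0.6,0.028,-0.205,0,0.72,0.033,-0.24,0,0.84,0.038,-0.275,0,0.96,0.043,-0.31,0,1.08,0.048,-0.345,0,1.2]' 0.6 && python3 -m creep '[0.005,-0.035,0,0.12,0.01,-0.07,0,0.24,0.015,-0.105,0,0.36,0.02,-0.14,0,0.371,0.024,-0.175,0,0.371,0.026,-0.197,0,0.371,0.026,-0.205,0,0.371,0.026,-0.205,0,0.371,0.026,-0.205,0,0.371]' && python3 -m creep '[0,0,0,0,0,0,0,0,0,0,0,0]'  && python3 - <<'E'
from h import *
im,d,C=shot("wrist"); save("w3.png",im); P=cloud(d,C).reshape(-1,3)
Q=P[(P[:,2]>71)&(P[:,2]<80)&(np.hypot(P[:,0]-559,P[:,1]+292)<60)]
print(get_obs()["ee_pos"],get_obs()['qpos'],len(Q),cv2.minAreaRect(Q[:,:2].astype(np.float32)),np.median(Q[:,2]))
im,d,C=shot("top"); save("top2.png",im); P=cloud(d,C).reshape(-1,3)
for z,x,y in ((52.5,485,258),(83,592,242)):
  Q=P[abs(P[:,2]-z)<6]; Q=Q[np.hypot(Q[:,0]-x,Q[:,1]-y)<45]; print(cv2.minEnclosingCircle(Q[:,:2].astype(np.float32)),np.median(Q[:,2]))
E
```

```text
[4.67576634e-01 3.86657984e-01 1.83913743e+00 1.88136825e-05
 9.05932335e-01 1.90447397e+00]
t: 22.25
ee_pos: [532.3, -86.7, 161.1]
orientation: [-2.504, -1.897, 0.001]
ft_force: [1.1, 0.6, -0.1]
width: 52.4
grasp_force: 0.0
t: 23.0
ee_pos: [558.1, -289.3, 160.8]
orientation: [-2.118, -2.318, 0.0]
ft_force: [0.5, 0.7, -0.7]
width: 52.6
grasp_force: 0.0
t: 23.25
ee_pos: [558.9, -288.6, 161.4]
orientation: [-2.116, -2.322, -0.0]
ft_force: [-0.5, -0.3, 0.1]
width: 52.4
grasp_force: 0.0
[ 558.92474058 -288.82738976  161.41229918] [-4.95911470e-01  5.00714140e-01  1.66325570e+00  8.26506292e-05
  9.77727301e-01 -5.88407151e-01] 3180 ((558.600341796875, -292.7315368652344), (22.01071548461914, 69.92330932617188), 7.821291923522949) 75.48993198584203
((486.2127685546875, 258.65106201171875), 33.6418571472168) 54.51368083498403
((592.9715576171875, 241.86297607421875), 25.930885314941406) 82.7800975379671
```

View pics/top2.png

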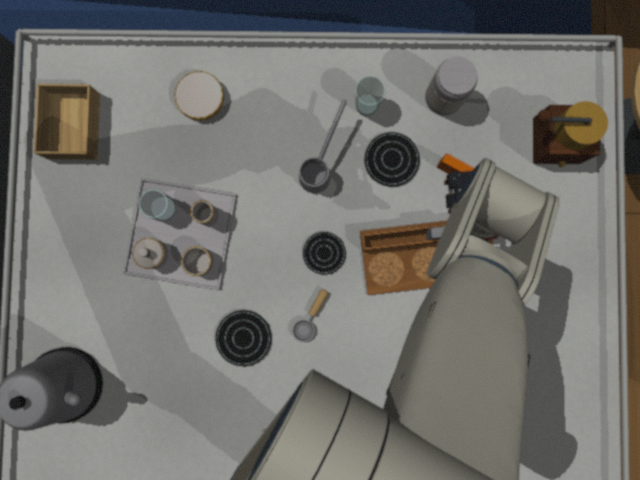

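View pics/w3.png

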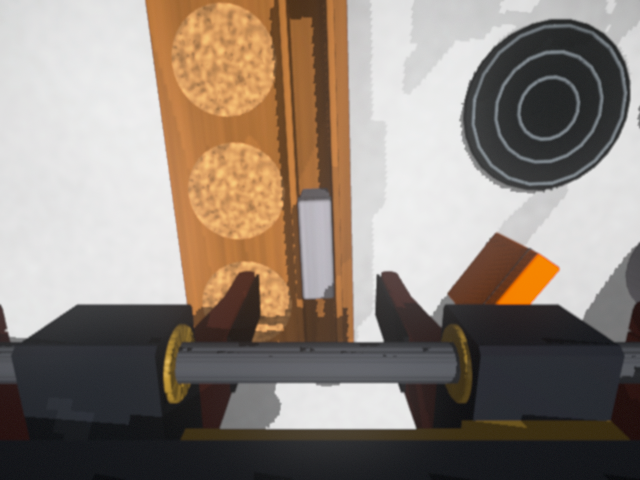

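The top view shows both cups and the pot on the tray at (203,211), (198,262) and (150,253), upright and clear of the jar. The wrist view shows the tin at (316,245), with the tool turned 0.04 rad short and 4 mm off in y; I correct that and grip.

```bash
python3 -m creep '[0,-0.004,0,0.042,0,-0.004,-0.02,0.042,0,-0.004,-0.05,0.042,0,-0.004,-0.08,0.042,0,-0.004,-0.08,0.042,0,-0.004,-0.08,0.042,0,-0.004,-0.08,0.042]' && python3 - <<'E'
from h import *
o=get_obs(); a=o["orientation"]; print(o["ee_pos"],2*np.arctan2(a[1],a[0])-np.pi/2)
E
```

```text
t: 23.93
ee_pos: [559.6, -294.2, 82.5]
orientation: [2.068, 2.364, 0.0]
ft_force: [-0.3, 0.4, 0.1]
width: 52.8
grasp_force: 0.0
[ 559.59210276 -294.15834475   82.54130074] 0.13331798218485913
```

```bash
python3 -m creep '[-0.0005,0.001,-0.015,0,-0.0005,0.001,-0.025,0,-0.0005,0.001,-0.0295,0,-0.0005,0.001,-0.0295,0,-0.0005,0.001,-0.0295,0,-0.0005,0.001,-0.0295,0]' && python3 -m creep '[0,0,0,0,0,0,0,0,0,0,0,0,0,0,0,0,0,0,0,0,0,0,0,0]' 0
```

```text
t: 24.43
ee_pos: [558.7, -293.2, 52.5]
orientation: [2.068, 2.363, 0.0]
ft_force: [0.3, -0.0, -0.3]
width: 52.9
grasp_force: 0.0
t: 24.93
ee_pos: [558.3, -293.0, 51.9]
orientation: [2.069, 2.364, -0.0]
ft_force: [0.9, -0.7, 1.9]
width: 21.5
grasp_force: 30.0
```

```bash
python3 -m creep '[0,0,0.01,0,0,0,0.025,0,0,0,0.045,0,0,0,0.065,0,0,0,0.08,0,0,0,0.08,0,0,0,0.08,0]' && python3 -m creep '[-0.003,0.016,0,0,-0.009,0.05,0,0,-0.015,0.085,0,0,-0.021,0.12,0,0,-0.028,0.155,0,0,-0.035,0.19,0,0,-0.041,0.225,0,0,-0.046,0.253,0,0,-0.0485,0.265,0,0,-0.0485,0.267,0,0]' && python3 -m creep '[0,0,0,0,0,0,0,0,0,0,0,0,0,0,0,0]' && python3 - <<'E'
from h import *
print(get_obs()["ee_pos"])
im,d,C=shot("wrist"); save("w4.png",im); P=cloud(d,C).reshape(-1,3)
g=cv2.cvtColor(im,cv2.COLOR_RGB2GRAY).ravel(); m=(g<70)&(abs(P[:,2]-6)<5)&(np.hypot(P[:,0]-510,P[:,1]+26)<75)
Q=P[m]; print(len(Q),cv2.minEnclosingCircle(Q[:,:2].astype(np.float32)))
E
```

```text
t: 25.52
ee_pos: [558.7, -293.2, 132.8]
orientation: [2.068, 2.363, 0.001]
ft_force: [-0.3, -0.3, -1.1]
width: 21.9
grasp_force: 30.0
t: 26.35
ee_pos: [507.9, -23.6, 130.8]
orientation: [-2.064, -2.366, 0.002]
ft_force: [0.2, -1.0, -1.4]
width: 21.8
grasp_force: 30.0
t: 26.68
ee_pos: [510.0, -27.1, 131.6]
orientation: [2.071, 2.362, -0.0]
ft_force: [-0.7, -0.5, -1.1]
width: 22.1
grasp_force: 30.0
[510.04437405 -27.14214186 131.64921117]
4789 ((509.68212890625, -25.85546875), 48.7792854309082)
```

View pics/w4.png

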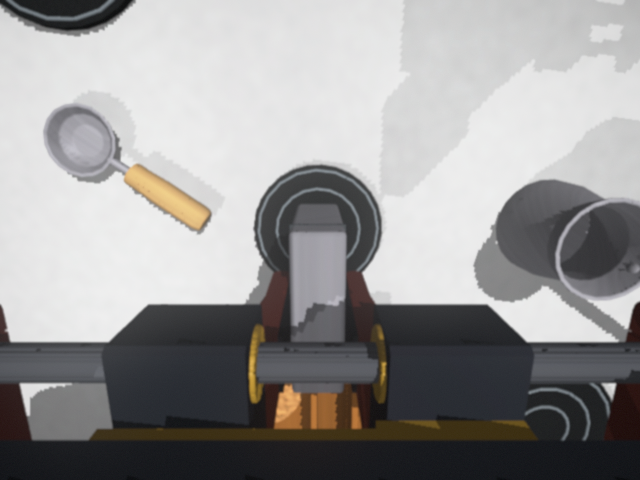

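The held tin hangs upright over the small trivet (317,225), centred to about 1 mm. Lower and release.

```bash
python3 -m creep '[0,0.001,-0.02,0,0,0.001,-0.045,0,0,0.001,-0.065,0,0,0.001,-0.074,0,0,0.001,-0.078,0,0,0.001,-0.0805,0,0,0.001,-0.0813,0,0,0.001,-0.0813,0,0,0.001,-0.0813,0]' && python3 -m creep '[0,0,0,0,0,0,0,0,0,0,0,0,0,0,0,0,0,0,0,0]' 0.6 && python3 -m creep '[0,0,0.005,0,0,0,0.025,0,0,0,0.06,0,0,0,0.1,0,0,0,0.11,0,0,0,0.11,0,0,0,0.11,0]' && python3 - <<'E'
from h import *
print(get_obs()["ee_pos"])
im,d,C=shot("wrist"); save("w5.png",im); P=cloud(d,C).reshape(-1,3)
Q=P[(abs(P[:,2]-74)<6)&(np.hypot(P[:,0]-510,P[:,1]+26)<60)]
print(len(Q),cv2.minAreaRect(Q[:,:2].astype(np.float32)),np.median(Q[:,2]))
E
```

```text
t: 27.48
ee_pos: [510.5, -25.0, 51.3]
orientation: [2.068, 2.363, 0.001]
ft_force: [-0.2, 0.8, -0.5]
width: 21.8
grasp_force: 30.0
t: 27.9
ee_pos: [509.9, -24.9, 50.6]
orientation: [2.069, 2.364, 0.0]
ft_force: [-0.8, 0.1, 0.0]
width: 50.9
grasp_force: 0.0
t: 28.48
ee_pos: [509.9, -25.0, 160.8]
orientation: [2.068, 2.363, 0.001]
ft_force: [-0.6, -0.5, -0.8]
width: 52.8
grasp_force: 0.0
[509.88955475 -24.96772837 160.81412278]
3209 ((510.784912109375, -24.971599578857422), (21.872365951538086, 69.96833038330078), 8.018108367919922) 73.49523139981616
```

View pics/w5.png

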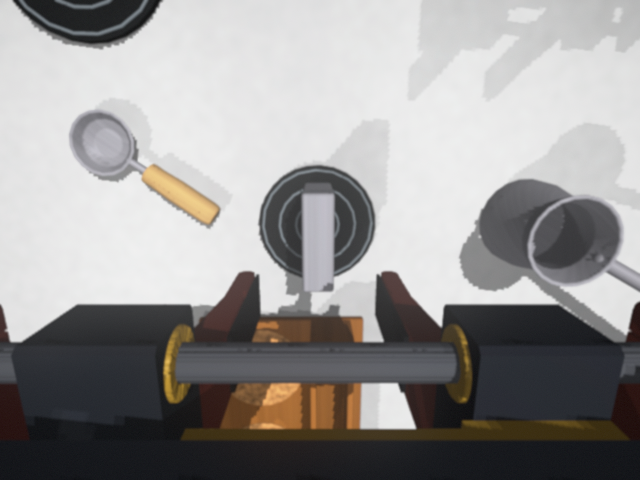

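The tin stands upright, centred on the small trivet (318,235). Now back to the tray for the low cup.

```bash
python3 -m creep '[-0.001,0.015,0,-0.11,-0.003,0.04,0,-0.22,-0.006,0.07,0,-0.33,-0.009,0.1,0,-0.44,-0.012,0.13,0,-0.55,-0.014,0.16,0,-0.66,-0.016,0.19,0,-0.77,-0.018,0.22,0,-0.88,-0.02,0.24,0,-0.99,-0.021,0.25,0,-1.1]' 1 && python3 -m creep '[-0.001,0.01,0,-0.11,-0.003,0.02,0,-0.22,-0.003,0.03,0,-0.33,-0.003,0.0334,0,-0.44,-0.003,0.0334,0,-0.471,-0.003,0.0334,0,-0.471,-0.003,0.0334,0,-0.471,-0.003,0.0334,0,-0.471]' && cat > look.py <<'E'
from h import *
import sys
x,y,z,r=map(float,sys.argv[1:5])
o=get_obs(); a=o["orientation"]
im,d,C=shot("wrist"); P=cloud(d,C).reshape(-1,3)
Q=P[(abs(P[:,2]-z)<4)&(np.hypot(P[:,0]-x,P[:,1]-y)<r)]
c=cv2.minEnclosingCircle(Q[:,:2].astype(np.float32))
print("tcp",o["ee_pos"].round(1),"close",round((2*np.arctan2(a[1],a[0])-np.pi/2)%np.pi,3),"obj",np.round(c[0],1),round(c[1],1),np.median(Q[:,2]).round(1))
E
python3 look.py 486 258 54 45
```

```text
t: 29.37
ee_pos: [487.2, 227.0, 158.1]
orientation: [3.001, 0.929, -0.006]
ft_force: [-0.2, 0.0, -0.3]
width: 87.9
grasp_force: 0.0
t: 30.03
ee_pos: [485.1, 258.0, 159.2]
orientation: [3.134, 0.21, -0.003]
ft_force: [-0.8, -0.1, 0.2]
width: 87.9
grasp_force: 0.0
tcp [485.1 258.  159.2] close 1.705 obj [484.7 258.5] 33.6 54.7
```

```bash
python3 -m creep '[0,0,-0.02,0,0,0,-0.05,0,0,0,-0.085,0,0,0,-0.115,0,0,0,-0.13,0,0,0,-0.138,0,0,0,-0.138,0,0,0,-0.138,0,0,0,-0.138,0]' && python3 -m creep '[0,0,0,0,0,0,0,0,0,0,0,0,0,0,0,0,0,0,0,0]' 0 && python3 -m creep '[0,0,0.01,0,0,0,0.035,0,0,0,0.07,0,0,0,0.105,0,0,0,0.135,0,0,0,0.145,0,0,0,0.145,0,0,0,0.145,0]'
```

```text
t: 30.83
ee_pos: [486.7, 258.8, 23.6]
orientation: [-3.134, -0.209, -0.003]
ft_force: [0.3, 0.0, 0.6]
width: 87.7
grasp_force: 0.0
t: 31.25
ee_pos: [486.2, 258.6, 23.2]
orientation: [-3.134, -0.209, -0.002]
ft_force: [-0.5, -0.4, 7.1]
width: 66.6
grasp_force: 30.0
t: 31.92
ee_pos: [485.4, 258.2, 167.1]
orientation: [-3.135, -0.208, 0.0]
ft_force: [-0.6, 1.0, -0.7]
width: 67.2
grasp_force: 30.0
```

```bash
python3 -m creep '[0,-0.018,0,0,-0.001,-0.05,0,0,-0.002,-0.085,0,0,-0.003,-0.12,0,0,-0.004,-0.155,0,0,-0.005,-0.19,0,0,-0.006,-0.225,0,0,-0.007,-0.26,0,0,-0.008,-0.295,0,0,-0.009,-0.33,0,0]' && python3 -m creep '[0,-0.035,0,0,0,-0.065,0,0,0,-0.085,0,0,0,-0.094,0,0,0,-0.097,0,0,0,-0.097,0,0,0,-0.097,0,0,0,-0.097,0,0,0,-0.097,0,0,0,-0.097,0,0]' && python3 -m creep '[0,0,-0.02,0,0,0,-0.05,0,0,0,-0.08,0,0,0,-0.11,0,0,0,-0.12,0,0,0,-0.12,0,0,0,-0.12,0,0,0,-0.12,0]'
```

```text
t: 32.75
ee_pos: [474.7, -72.9, 165.1]
orientation: [-3.133, -0.209, 0.007]
ft_force: [0.1, 0.2, -1.6]
width: 66.6
grasp_force: 30.0
t: 33.58
ee_pos: [476.9, -167.7, 167.5]
orientation: [-3.134, -0.211, -0.0]
ft_force: [-0.2, 0.2, -1.3]
width: 66.6
grasp_force: 30.0
t: 34.25
ee_pos: [478.0, -168.9, 48.9]
orientation: [3.134, 0.209, 0.003]
ft_force: [0.4, -0.3, -1.5]
width: 66.5
grasp_force: 30.0
```

```bash
python3 -m creep '[-0.001,0,-0.01,0,-0.001,0,-0.017,0,-0.001,0,-0.02,0,-0.001,0,-0.0217,0,-0.001,0,-0.0217,0,-0.001,0,-0.0217,0,-0.001,0,-0.0217,0]' && python3 -m creep '[0,0,0,0,0,0,0,0,0,0,0,0,0,0,0,0]' 0.98 && python3 -m creep '[0,0,0.01,0,0,0,0.04,0,0,0,0.08,0,0,0,0.115,0,0,0,0.14,0,0,0,0.14,0,0,0,0.14,0,0,0,0.14,0]' && python3 look.py 477 -169 58 42
```

```text
t: 34.83
ee_pos: [475.5, -168.5, 26.2]
orientation: [-3.134, -0.208, 0.001]
ft_force: [-1.7, 1.0, 5.4]
width: 66.8
grasp_force: 30.0
t: 35.17
ee_pos: [476.0, -168.6, 25.8]
orientation: [3.135, 0.209, 0.0]
ft_force: [0.6, -0.2, -0.5]
width: 85.5
grasp_force: 0.0
t: 35.83
ee_pos: [475.3, -168.4, 165.6]
orientation: [-3.135, -0.209, 0.001]
ft_force: [-1.1, -1.0, 0.1]
width: 86.2
grasp_force: 0.0
tcp [ 475.3 -168.4  165.6] close 1.704 obj [ 474.1 -168.7] 33.5 57.8
```

Low cup is back within about 2 mm. Next the tall cup.

```bash
python3 -m creep '[0.005,0.018,0,0,0.014,0.05,0,0,0.024,0.085,0,0,0.034,0.12,0,0,0.044,0.155,0,0,0.054,0.19,0,0,0.064,0.225,0,0,0.074,0.26,0,0,0.084,0.295,0,0,0.094,0.33,0,0]' 0.75 && python3 -m creep '[0.01,0.035,0,0,0.018,0.062,0,0,0.022,0.078,0,0,0.023,0.0805,0,0,0.023,0.0805,0,0,0.023,0.0805,0,0,0.023,0.0805,0,0,0.023,0.0805,0,0]' && python3 look.py 592 242 83 35
```

```text
t: 36.72
ee_pos: [568.9, 163.0, 163.7]
orientation: [3.134, 0.209, -0.006]
ft_force: [-0.2, 0.4, 0.1]
width: 65.8
grasp_force: 0.0
t: 37.38
ee_pos: [592.6, 240.3, 165.8]
orientation: [3.134, 0.206, -0.001]
ft_force: [-0.2, -0.2, 0.3]
width: 66.3
grasp_force: 0.0
tcp [592.6 240.3 165.8] close 1.702 obj [591.7 242.3] 25.5 82.8
```

```bash
python3 -m creep '[-0.0005,0.001,-0.02,0,-0.0005,0.001,-0.05,0,-0.0005,0.001,-0.08,0,-0.0005,0.001,-0.11,0,-0.0005,0.001,-0.1215,0,-0.0005,0.001,-0.1215,0,-0.0005,0.001,-0.1215,0,-0.0005,0.001,-0.1215,0]' && python3 -m creep '[0,0,0,0,0,0,0,0,0,0,0,0,0,0,0,0,0,0,0,0]' 0 && python3 -m creep '[0,0,0.01,0,0,0,0.035,0,0,0,0.07,0,0,0,0.1,0,0,0,0.12,0,0,0,0.12,0,0,0,0.12,0,0,0,0.12,0]'
```

```text
t: 38.1
ee_pos: [593.6, 243.2, 46.1]
orientation: [-3.134, -0.208, -0.004]
ft_force: [0.2, 0.3, 0.2]
width: 66.0
grasp_force: 0.0
t: 38.52
ee_pos: [593.1, 243.2, 45.6]
orientation: [-3.134, -0.208, -0.003]
ft_force: [-1.4, -0.7, 6.3]
width: 48.4
grasp_force: 30.0
t: 39.18
ee_pos: [591.4, 242.6, 163.4]
orientation: [3.134, 0.209, -0.002]
ft_force: [-0.0, -1.1, -1.7]
width: 48.7
grasp_force: 30.0
```

```bash
python3 -m creep '[-0.004,-0.018,0,0,-0.01,-0.05,0,0,-0.017,-0.085,0,0,-0.024,-0.12,0,0,-0.031,-0.155,0,0,-0.038,-0.19,0,0,-0.045,-0.225,0,0,-0.052,-0.26,0,0,-0.059,-0.295,0,0,-0.066,-0.33,0,0]' && python3 -m creep '[-0.007,-0.035,0,0,-0.014,-0.07,0,0,-0.021,-0.105,0,0,-0.028,-0.14,0,0,-0.033,-0.165,0,0,-0.036,-0.178,0,0,-0.036,-0.181,0,0,-0.036,-0.181,0,0,-0.036,-0.181,0,0,-0.036,-0.181,0,0]' && python3 -m creep '[0,0,-0.02,0,0,0,-0.05,0,0,0,-0.08,0,0,0,-0.095,0,0,0,-0.095,0,0,0,-0.095,0,0,0,-0.095,0,0,0,-0.095,0]'
```

```text
t: 40.02
ee_pos: [523.9, -88.9, 162.7]
orientation: [-3.134, -0.208, 0.005]
ft_force: [1.0, -0.5, -1.9]
width: 48.5
grasp_force: 30.0
t: 40.85
ee_pos: [490.3, -266.6, 163.9]
orientation: [-3.134, -0.211, 0.001]
ft_force: [0.7, -0.1, -0.6]
width: 48.8
grasp_force: 30.0
t: 41.52
ee_pos: [491.5, -268.2, 70.8]
orientation: [3.133, 0.209, 0.003]
ft_force: [-0.8, -0.2, -1.1]
width: 48.8
grasp_force: 30.0
```

```bash
python3 -m creep '[-0.001,0,-0.01,0,-0.001,0,-0.017,0,-0.001,0,-0.02,0,-0.001,0,-0.0215,0,-0.001,0,-0.0215,0,-0.001,0,-0.0215,0,-0.001,0,-0.0215,0]' && python3 -m creep '[0,0,0,0,0,0,0,0,0,0,0,0,0,0,0,0]' 0.75 && python3 -m creep '[0,0,0.01,0,0,0,0.04,0,0,0,0.08,0,0,0,0.11,0,0,0,0.12,0,0,0,0.12,0,0,0,0.12,0,0,0,0.12,0]' && python3 look.py 490 -268 86 35
```

```text
t: 42.1
ee_pos: [488.9, -268.0, 48.4]
orientation: [-3.134, -0.208, 0.001]
ft_force: [-3.5, 1.9, 10.8]
width: 48.7
grasp_force: 30.0
t: 42.43
ee_pos: [489.3, -268.1, 47.6]
orientation: [-3.135, -0.208, 0.0]
ft_force: [-0.5, -0.1, -0.9]
width: 65.9
grasp_force: 0.0
t: 43.1
ee_pos: [488.3, -267.5, 166.3]
orientation: [-3.133, -0.208, 0.003]
ft_force: [0.5, -0.0, -0.3]
width: 65.8
grasp_force: 0.0
tcp [ 488.3 -267.5  166.3] close 1.704 obj [ 487.3 -268.2] 25.4 85.8
```

```bash
python3 -m creep '[0,0.018,0,0,0.001,0.055,0,0,0.002,0.095,0,0,0.003,0.135,0,0,0.004,0.175,0,0,0.005,0.215,0,0,0.006,0.255,0,0,0.007,0.295,0,0,0.008,0.335,0,0,0.009,0.37,0,0]' 0.5 && python3 -m creep '[0.001,0.035,0,0,0.002,0.075,0,0,0.003,0.115,0,0,0.003,0.155,0,0,0.003,0.195,0,0,0.003,0.23,0,0,0.003,0.255,0,0,0.003,0.262,0,0,0.003,0.262,0,0,0.003,0.262,0,0]' && python3 -m creep '[0,0,0,0,0,0,0,0,0,0,0,0]' && python3 look.py 501 364 92 25
```

```text
t: 43.98
ee_pos: [496.9, 104.1, 166.1]
orientation: [3.134, 0.209, -0.005]
ft_force: [-0.0, -0.9, -0.6]
width: 43.9
grasp_force: 0.0
t: 44.82
ee_pos: [500.4, 362.9, 166.2]
orientation: [3.133, 0.209, -0.004]
ft_force: [0.2, -0.7, -0.6]
width: 43.8
grasp_force: 0.0
t: 45.07
ee_pos: [501.5, 362.6, 167.8]
orientation: [3.135, 0.206, -0.0]
ft_force: [-0.8, 0.9, 0.2]
width: 43.7
grasp_force: 0.0
tcp [501.5 362.6 167.8] close 1.702 obj [500.3 364. ] 10.0 92.4
```

```bash
python3 -m creep '[-0.0005,0.001,-0.02,0,-0.0005,0.001,-0.05,0,-0.0005,0.001,-0.075,0,-0.0005,0.001,-0.088,0,-0.0005,0.001,-0.0935,0,-0.0005,0.001,-0.0935,0,-0.0005,0.001,-0.0935,0,-0.0005,0.001,-0.0935,0]' && python3 -m creep '[0,0,0,0,0,0,0,0,0,0,0,0,0,0,0,0,0,0,0,0,0,0,0,0]' 0 && python3 -m creep '[0,0,0.01,0,0,0,0.035,0,0,0,0.065,0,0,0,0.09,0,0,0,0.1,0,0,0,0.1,0,0,0,0.1,0,0,0,0.1,0]'
```

```text
t: 45.78
ee_pos: [501.8, 365.5, 75.8]
orientation: [-3.133, -0.208, -0.003]
ft_force: [0.7, 0.1, -0.5]
width: 44.0
grasp_force: 0.0
t: 46.28
ee_pos: [501.1, 365.0, 74.7]
orientation: [-3.134, -0.209, -0.001]
ft_force: [-0.3, -1.4, 3.5]
width: 19.6
grasp_force: 30.0
t: 46.95
ee_pos: [499.7, 364.2, 172.6]
orientation: [3.133, 0.208, -0.004]
ft_force: [-0.6, -0.1, -3.0]
width: 19.3
grasp_force: 30.0
```

```bash
python3 -m creep '[0,-0.015,0.005,0,0,-0.04,0.01,0,0,-0.075,0.02,0,0,-0.11,0.02,0,0,-0.145,0.02,0,0,-0.18,0.02,0,0,-0.215,0.02,0,0,-0.25,0.02,0,0,-0.285,0.02,0,0,-0.32,0.02,0]' && python3 -m creep '[0.001,-0.035,0,0,0.002,-0.07,0,0,0.003,-0.105,0,0,0.003,-0.14,0,0,0.003,-0.175,0,0,0.003,-0.21,0,0,0.003,-0.245,0,0,0.003,-0.28,0,0,0.003,-0.315,0,0,0.003,-0.345,0,0]' && python3 -m creep '[0,-0.03,0,0,0,-0.05,0,0,0,-0.062,0,0,0,-0.066,0,0,0,-0.066,0,0,0,-0.066,0,0,0,-0.066,0,0,0,-0.066,0,0,0,-0.066,0,0]' && python3 -m creep '[0,0,-0.02,0,0,0,-0.05,0,0,0,-0.08,0,0,0,-0.09,0,0,0,-0.09,0,0,0,-0.09,0,0,0,-0.09,0,0,0,-0.09,0]'
```

```text
t: 47.78
ee_pos: [499.2, 42.6, 193.2]
orientation: [3.134, 0.208, -0.004]
ft_force: [1.0, -0.2, -2.8]
width: 19.2
grasp_force: 30.0
t: 48.62
ee_pos: [502.0, -302.3, 192.9]
orientation: [-3.134, -0.207, 0.003]
ft_force: [0.7, 0.0, -2.7]
width: 19.6
grasp_force: 30.0
t: 49.37
ee_pos: [504.0, -365.1, 194.4]
orientation: [-3.134, -0.21, 0.0]
ft_force: [-0.4, 0.7, -1.5]
width: 19.1
grasp_force: 30.0
t: 50.03
ee_pos: [505.0, -366.9, 106.3]
orientation: [3.132, 0.209, 0.004]
ft_force: [1.0, -0.3, -3.2]
width: 19.1
grasp_force: 30.0
```

```bash
python3 -m creep '[-0.001,0,-0.01,0,-0.001,0,-0.019,0,-0.001,0,-0.024,0,-0.001,0,-0.0265,0,-0.001,0,-0.0275,0,-0.001,0,-0.0275,0,-0.001,0,-0.0275,0]' && python3 -m creep '[0,0,0,0,0,0,0,0,0,0,0,0,0,0,0,0]' 0.5 && python3 -m creep '[0,0,0.01,0,0,0,0.035,0,0,0,0.065,0,0,0,0.095,0,0,0,0.11,0,0,0,0.11,0,0,0,0.11,0]' && python3 look.py 503 -366 95.5 25 && python3 -m creep '[-0.03,-0.03,0,0,-0.06,-0.06,0,0,-0.09,-0.09,0,0,-0.12,-0.12,0,0,-0.14,-0.14,0,0,-0.15,-0.15,0,0,-0.15,-0.15,0,0,-0.15,-0.15,0,0]' && python3 - <<'E'
from h import *
im,d,C=shot("top"); save("top3.png",im[150:310,100:520].repeat(1,0)); P=cloud(d,C).reshape(-1,3)
for n,z,x,y in (("low",58,477,-169),("tall",86,490,-268),("knob",95.5,503,-367),("tin",74,510,-25)):
  Q=P[abs(P[:,2]-z)<6]; Q=Q[np.hypot(Q[:,0]-x,Q[:,1]-y)<45]; print(n,cv2.minEnclosingCircle(Q[:,:2].astype(np.float32)),np.median(Q[:,2]))
E
```

```text
t: 50.62
ee_pos: [502.6, -366.2, 77.5]
orientation: [-3.135, -0.209, 0.001]
ft_force: [-3.9, 1.1, 7.8]
width: 19.1
grasp_force: 30.0
t: 50.95
ee_pos: [502.9, -366.1, 76.6]
orientation: [-3.135, -0.208, -0.0]
ft_force: [-0.5, 0.6, 0.3]
width: 42.0
grasp_force: 0.0
t: 51.53
ee_pos: [503.2, -366.4, 188.0]
orientation: [3.133, 0.208, 0.003]
ft_force: [-1.1, 0.5, -1.2]
width: 44.2
grasp_force: 0.0
tcp [ 503.2 -366.4  188. ] close 1.704 obj [ 501.3 -366.2] 9.9 95.4
t: 52.25
ee_pos: [352.3, -515.5, 185.4]
orientation: [-3.133, -0.206, 0.001]
ft_force: [-0.5, -0.7, 0.4]
width: 43.7
grasp_force: 0.0
low ((475.59814453125, -168.4065399169922), 33.314693450927734) 57.802206877501476
tall ((488.6001892089844, -267.6160888671875), 25.256893157958984) 85.83441147333895
knob ((502.42913818359375, -365.83319091796875), 10.236654281616211) 95.12154193522179
tin ((512.544677734375, -25.286930084228516), 35.38417053222656) 73.47143799631078
```

View pics/top3.png

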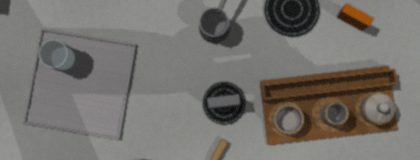

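The final picture shows both cups and the pot on their cork spots at (288,120), (334,112) and (379,108) in the crop, within about 2 mm of their starts. The tin stands on the small trivet (224,101), and the jar and cezve look unmoved.

```bash
python3 -m creep '[0,0,0,0,0,0,0,0,0,0,0,0,0,0,0,0]' >/dev/null && python3 -c "
from workcell import ticket; print(ticket.close_job())"
```

```text
the job is handed in; nothing more can be done
None
```

The job is handed in (no verdict was shown): the tin stands upright about 2 mm or less from the small trivet's centre, both cups and the sugar pot are back upright on their own cork spots within about 2 mm by camera, and the jar and cezve were not touched.

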